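# Make up a door kit and a drawer kit of fittings

## Robot

A 7-joint arm with a two-finger parallel gripper is mounted at the origin on the work surface. World frame = base frame: x ahead of the robot, y to its left, z up, the work surface at z = 0. Lengths are in m, angles in rad, forces in N, time in s.
With the tool pointing down it reaches from about 0.425 to 0.925 m from the base axis. Payload 6.8 kg.
Tool frame: the origin (TCP) lies at the very end of the fingers, on their centre line; the grasp point (between the pads) lies 19 mm behind it; z points along the fingers, y is the line along which they close (so a half turn about z gives the same grasp; the last joint's range is limited). The gripper opens to 85 mm and grips with 20 to 120 N. Pads are 22 mm wide; open, the fingers measure 114 mm over their backs; the gripper's body (76 mm by 85 mm) begins 54 mm behind the grasp point. The pads swing forward as they close: fully open they stand 13 mm farther back than shut.
Start: joints at [-1.297, 0.477, 0.022, 1.555, -0.011, 1.109, -0.083], TCP at [0.251, 0.626, 0.231] pointing down, gripper open.
Joint ranges: [-2.96, 2.96], [-0.34, 2.1], [-1.41, 1.46], [0.24, 2.44], [-1.37, 4.51], [0.17, 1.92], [-2.96, 2.96]. Speed limits (rad/s): [2.39, 2.39, 3.14, 3.14, 3.14, 3.14, 3.14].

## Interface

Orientations are given as a rotation vector (axis times angle).
In Python, from bench import r gives the robot as it stands.
- The arm moves only by the tool play_rows, never from a script. Its argument "targets" is text: rows parted by semicolons, each of 5 numbers parted by spaces: the closure, from -1 (fully open) to 1 (shut), then the shift along the tool's x, y, z in m, then the turn about the tool's z in rad. In form: gripper dx dy dz spin; .... A call has 1 to 8 rows; each row is the pose to reach, as a shift and turn from the pose commanded when the call began, along the tool's axes at that moment; what a row does not reach only later rows make up. A row lasts 1/12 s, in which the tool goes at most 41.7 mm and 7.16 degrees, less where a joint would pass 70% of its speed; a pose out of reach is approached as far as the arm can. A call with a gripper value outside its range is refused whole. The fingers move at their own pace and stop on an object; "squeeze" is the grip in N (left out, the last holds). Time passes only in rows, so rows that repeat a pose let the fingers close. It gives the time, the measured TCP pose, the force, the opening and the grip force at its end, in the units of the state.
- r.get_obs(): the state, without advancing time (a new reading comes with each control period).
- r.grab_frame(name): name is "side" or "top" or "wrist"; returns the picture (420x560x3 uint8, red, green, blue); there is no depth.
- r.camera_info(name): a dict with "fov_y" (degrees; the focal length in pixels is half the picture's height over the tangent of half this angle, whatever the lens; pixels are square), "cx", "cy" (the principal point, pixels), "position" and "rotation" of the camera in the world. Camera axes: x right, y down, z forward; pixel columns grow to the right and rows downward; lengths in m; the calibration is good to about 2 mm. A picture is of the moment at which its call begins: read the wrist's pose just before it. camera_info takes no time and is no camera call; for the wrist camera it gives the pose at the moment of the call.
- r.hand_in(): hands the job in; it is judged then, once.
The state is a dict: "clock": time; "joints": joint angles; "qvel": joint speeds; "tau": joint torques, N m; "tcp_pos": TCP position; "orientation": TCP orientation; "contact_force": force on the tool from outside, world axes, zero at the start; "moment": the same for the moment, N m; "grip_width": finger opening in m; "gripper_force": force on a finger pad.
Only numpy, scipy, OpenCV 4.12 (cv2) and the standard library are available. Lean on these libraries where they do the work, as an engineer would, in place of code of your own. Each camera call takes 0.05 s, during which the arm holds its last target. There are 200 camera calls.

## Task

Make up two kits, one part to a compartment, each flat on the tray's floor and upright as it stood on the bench: in the tray with three equal compartments the door knob in the middle, an angle bracket in one end and the rubber door stop in the other (either way round). In the tray with a long and a short compartment, put the pull handle in the long one and the other angle bracket in the short one. Leave the hex nut and the pipe coupling where they are.

Things in the scene. Friction and masses are not known exactly. Their poses are not given: they have to be found in the camera images.
- door_tray: fixed low plywood tray, floor 6 mm thick, walls and dividers 6 mm thick, rims 18 mm above the bench; 264 mm long (x) by 92 mm wide (y), with two dividers across it making three equal compartments, each 80 by 80 mm inside, centred at x = -86, 0 and +86 mm, y = 0. Origin: centre of the underside, on the bench.
- drawer_tray: fixed low plywood tray, floor 6 mm thick, walls and dividers 6 mm thick, rims 18 mm above the bench; 228 mm long (x) by 92 mm wide (y), with one divider across it at x = +25 mm: the long compartment is 130 (x) by 80 (y) mm inside, centred at x = -43 mm, y = 0; the short one is 80 by 80 mm inside, centred at x = +68 mm, y = 0. Origin: centre of the underside, on the bench.
- bracket_a: steel angle bracket, an L: foot 50 (x) by 40 (y) by 8 mm flat on the bench, and an upright leg 8 mm thick (x) by 40 mm wide (y) that rises to 60 mm above the bench and whose middle lies 21 mm from the origin along +x (it stands on the foot's +x end). Origin: centre of the foot's underside. z up. About 0.15 kg. The two brackets are alike; either may go in either kit.
- bracket_b: steel angle bracket, an L: foot 50 (x) by 40 (y) by 8 mm flat on the bench, and an upright leg 8 mm thick (x) by 40 mm wide (y) that rises to 60 mm above the bench and whose middle lies 21 mm from the origin along +x (it stands on the foot's +x end). Origin: centre of the foot's underside. z up. About 0.15 kg. The two brackets are alike; either may go in either kit.
- pull_handle: dark steel bow pull handle standing on its two feet: a bar 100 mm long (x), 14 mm wide (y), 10 mm thick, its top 36 mm above the bench, on two feet 14 mm square at its ends; 26 mm of free space under the bar. Origin: middle, at the level of the feet's underside. z up. About 0.12 kg.
- door_knob: brass door knob standing on its round rose: rose 52 mm diameter, 6 mm thick; neck 20 mm diameter; knob 44 mm diameter from 28 to 42 mm above the bench, narrowing to its top at 50 mm. Origin: centre of the underside. z up. About 0.22 kg.
- door_stop: black rubber door stop, a short round post 40 mm in diameter up to 24 mm height, domed above to 34 mm. Origin: centre of the underside. z up. About 0.05 kg.
- hex_nut: large steel hexagon nut lying flat, 36 mm across flats, 20 mm high, loose. Origin: centre of the underside. Belongs to no kit.
- pipe_coupling: short copper pipe coupling standing on end, 50 mm outside diameter, 36 mm inside, 36 mm high, loose. Origin: centre of the underside. Belongs to no kit.
Things that resemble listed ones, but are neither listed nor needed, are in the scene too. Several things look just like the pull_handle: the one meant starts farthest from the robot's base. Leave any turquoise look-alike of the bracket_b alone.

How it is judged:
At the end, for the whole second after the job is handed in: In the tray's x and y from its compartment's centre: knob within 20 mm; bracket, door stop (opposite ends) and other bracket within 22 mm; handle 20 mm along, 36 mm across. All upright within 0.15 rad, undersides 0 to 12 mm above the tray's underside, under 0.02 m/s (x of door_knob in the frame of door_tray between -0.02 and 0.02 m and y of door_knob in the frame of door_tray between -0.02 and 0.02 m and z of door_knob in the frame of door_tray between 0 and 0.012 m and x of pull_handle in the frame of drawer_tray between -0.063 and -0.023 m and y of pull_handle in the frame of drawer_tray between -0.036 and 0.036 m and z of pull_handle in the frame of drawer_tray between 0 and 0.012 m and angle between each of bracket_a, bracket_b, pull_handle, door_knob, door_stop's own z axis and vertical below 0.15 rad and linear speed of each of bracket_a, bracket_b, pull_handle, door_knob, door_stop below 0.02 m/s and ((x of bracket_a in the frame of door_tray between 0.064 and 0.108 m and y of bracket_a in the frame of door_tray between -0.022 and 0.022 m and z of bracket_a in the frame of door_tray between 0 and 0.012 m and x of door_stop in the frame of door_tray between -0.108 and -0.064 m and y of door_stop in the frame of door_tray between -0.022 and 0.022 m and z of door_stop in the frame of door_tray between 0 and 0.012 m and x of bracket_b in the frame of drawer_tray between 0.046 and 0.09 m and y of bracket_b in the frame of drawer_tray between -0.022 and 0.022 m and z of bracket_b in the frame of drawer_tray between 0 and 0.012 m) or (x of bracket_a in the frame of door_tray between -0.108 and -0.064 m and y of bracket_a in the frame of door_tray between -0.022 and 0.022 m and z of bracket_a in the frame of door_tray between 0 and 0.012 m and x of door_stop in the frame of door_tray between 0.064 and 0.108 m and y of door_stop in the frame of door_tray between -0.022 and 0.022 m and z of door_stop in the frame of door_tray between 0 and 0.012 m and x of bracket_b in the frame of drawer_tray between 0.046 and 0.09 m and y of bracket_b in the frame of drawer_tray between -0.022 and 0.022 m and z of bracket_b in the frame of drawer_tray between 0 and 0.012 m) or (x of bracket_b in the frame of door_tray between 0.064 and 0.108 m and y of bracket_b in the frame of door_tray between -0.022 and 0.022 m and z of bracket_b in the frame of door_tray between 0 and 0.012 m and x of door_stop in the frame of door_tray between -0.108 and -0.064 m and y of door_stop in the frame of door_tray between -0.022 and 0.022 m and z of door_stop in the frame of door_tray between 0 and 0.012 m and x of bracket_a in the frame of drawer_tray between 0.046 and 0.09 m and y of bracket_a in the frame of drawer_tray between -0.022 and 0.022 m and z of bracket_a in the frame of drawer_tray between 0 and 0.012 m) or (x of bracket_b in the frame of door_tray between -0.108 and -0.064 m and y of bracket_b in the frame of door_tray between -0.022 and 0.022 m and z of bracket_b in the frame of door_tray between 0 and 0.012 m and x of door_stop in the frame of door_tray between 0.064 and 0.108 m and y of door_stop in the frame of door_tray between -0.022 and 0.022 m and z of door_stop in the frame of door_tray between 0 and 0.012 m and x of bracket_a in the frame of drawer_tray between 0.046 and 0.09 m and y of bracket_a in the frame of drawer_tray between -0.022 and 0.022 m and z of bracket_a in the frame of drawer_tray between 0 and 0.012 m))); the robot touches nothing.
It fails at once if the hex nut is moved by more than 30 mm (distance of hex_nut from where it was at the start of the episode above 0.03 m).
It fails at once if the pipe coupling is moved by more than 30 mm (distance of pipe_coupling from where it was at the start of the episode above 0.03 m).
It also fails if it takes over 112 s, if anything falls off the work surface, if the arm or the gripper's body presses on something with over 40 N, if the wrist force passes 120 N, or if a joint passes its speed limit or range.

## Working session

There is one attempt and no reset: what is moved stays moved. The work goes in short steps, Python scripts to look and compute and a tool call to move; the robot and the scene stay as the last step left them, time stands still between calls to the robot, and variables do not carry over. Pictures are saved under pics/ and viewed, at most 15 in all, crops included, and the job is handed in when it is done.

Besides the shell and the picture viewer there is one more tool, called after ">>>" as name(argument=value, ...) on one line, values as JSON. play_rows: Moves the arm, as the interface text tells. Its arguments: {"type":"object","properties":{"targets":{"type":"string"},"squeeze":{"type":"number"}},"required":["targets"]}

```bash
ls; mkdir -p pics; python3 - <<'E'
from bench import r
import cv2
for n in ("top","side"):
    im=r.grab_frame(n); cv2.imwrite(f"pics/{n}0.png",im[:,:,::-1]); 
    c=r.camera_info(n); print(n,c)
o=r.get_obs(); print(o['clock'],o['tcp_pos'],o['orientation'],o['grip_width']); print(r.camera_info('wrist'))
E
```

```text
pics
top {'fov_y': 49.66439193400066, 'cx': 281.92947230452353, 'cy': 210.52177342339994, 'position': array([ 4.24628201e-01, -5.76555432e-04,  1.15785250e+00]), 'rotation': array([-2.20982401,  2.17737095, -0.06850107])}
side {'fov_y': 57.7998460294137, 'cx': 279.8694675108084, 'cy': 203.30185389391227, 'position': array([ 0.10518888, -0.47453103,  0.67634961]), 'rotation': array([-2.22954614,  0.86054247, -0.33574449])}
0.1 [0.25131134 0.6259145  0.23045289] [-5.96073570e-01 -3.08430079e+00  2.51495846e-03] 0.08514785964711459
{'fov_y': 59.33160855145498, 'cx': 285.0492004009153, 'cy': 205.84443467971695, 'position': array([0.17683105, 0.65599909, 0.37156698]), 'rotation': array([2.37754129, 1.60791798, 0.25163888])}
```

View pics/top0.png

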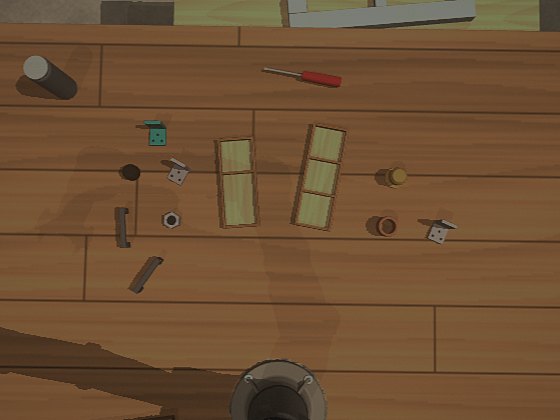

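View pics/side0.png

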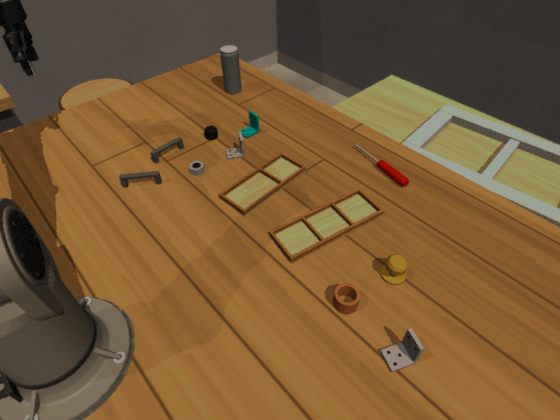

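```bash
cat > h.py <<'E'
import numpy as np, cv2
from bench import r
from scipy.spatial.transform import Rotation as R
def cam(n,ci=None):
    c=ci or r.camera_info(n); f=210/np.tan(np.radians(c['fov_y']/2))
    return c,f,R.from_rotvec(c['rotation']).as_matrix()
def ray(n,uv,z,ci=None):
    c,f,M=cam(n,ci); uv=np.atleast_2d(np.asarray(uv,float))
    d=np.c_[(uv[:,0]-c['cx'])/f,(uv[:,1]-c['cy'])/f,np.ones(len(uv))]@M.T
    p=np.asarray(c['position']); return (p+d*((z-p[2])/d[:,2])[:,None])[:,:2]
def proj(n,P,ci=None):
    c,f,M=cam(n,ci); q=(np.atleast_2d(P)-c['position'])@M
    return np.c_[q[:,0]/q[:,2]*f+c['cx'],q[:,1]/q[:,2]*f+c['cy']]
E
python3 - <<'E'
from h import *
im=cv2.imread('pics/top0.png')
a=cv2.resize(im[110:300,100:300],None,fx=4,fy=4,interpolation=cv2.INTER_CUBIC)[:600]
b=cv2.resize(im[110:260,280:480],None,fx=4,fy=4,interpolation=cv2.INTER_CUBIC)
cv2.imwrite('pics/cA.png',cv2.resize(im[110:300,90:290],None,fx=3,fy=3,interpolation=cv2.INTER_CUBIC)); cv2.imwrite('pics/cB.png',b)
hsv=cv2.cvtColor(im,cv2.COLOR_BGR2HSV)
# tray floors
m=cv2.inRange(hsv,(22,40,90),(45,255,255)); m[:110]=0; m[240:]=0
for c in cv2.findContours(m,cv2.RETR_EXTERNAL,cv2.CHAIN_APPROX_NONE)[0]:
    if cv2.contourArea(c)<150: continue
    rc=cv2.minAreaRect(c.astype(np.float32)); bx=cv2.boxPoints(rc)
    w=ray('top',bx,.008); print('floor',np.round(rc[0],1),cv2.contourArea(c),'ctr',w.mean(0).round(4),'sides',np.round([np.linalg.norm(w[1]-w[0]),np.linalg.norm(w[2]-w[1])],4),'dirs',(w[1]-w[0]).round(3),(w[2]-w[1]).round(3))
for n,uv,z in [('stop',(131,172),.015),('br1',(177,176),.008),('br2',(438,236),.008),('nut',(171,220),.02),('hA',(123,227),.036),('hB',(146,274),.036),('coup',(387,226),.036),('knob',(397,176),.04),('turq',(157,138),.008)]:
    p=ray('top',uv,z)[0]; print(n,p.round(3),round(float(np.hypot(*p)),3), hsv[uv[1],uv[0]])
E
```

```text
floor [313.8 209.6] 801.5 ctr [ 0.4956 -0.0855] sides [0.0784 0.0711] dirs [ 0.077 -0.013] [-0.012 -0.07 ]
floor [235. 199.] 723.0 ctr [0.5197 0.115 ] sides [0.051  0.1275] dirs [ 0.001 -0.051] [-0.127 -0.002]
floor [319.9 176.2] 768.0 ctr [ 0.5811 -0.1002] sides [0.0777 0.0725] dirs [ 0.077 -0.014] [-0.013 -0.071]
floor [235.5 155.6] 614.5 ctr [0.6309 0.1161] sides [0.07   0.0774] dirs [ 0.006 -0.07 ] [-0.077 -0.007]
floor [326.  143.4] 712.5 ctr [ 0.6658 -0.1149] sides [0.0765 0.0691] dirs [ 0.075 -0.013] [-0.011 -0.068]
stop [0.584 0.379] 0.696 [ 14 109  47]
br1 [0.576 0.264] 0.634 [ 14  57 117]
br2 [ 0.433 -0.401] 0.59 [ 16  51 125]
nut [0.463 0.273] 0.538 [ 11 109  49]
hA [0.444 0.387] 0.589 [17 64 72]
hB [0.329 0.327] 0.464 [14 61 71]
coup [ 0.456 -0.265] 0.527 [ 14 146  75]
knob [ 0.58  -0.289] 0.648 [ 19 150 124]
turq [0.673 0.318] 0.744 [ 81 121 103]
```

View pics/cA.png

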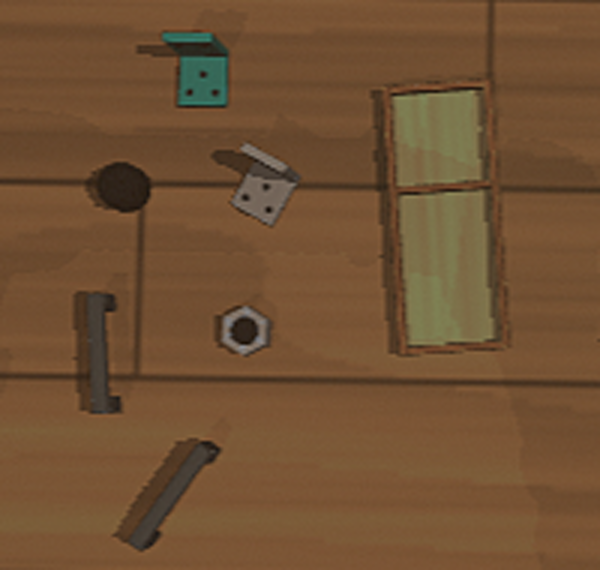

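View pics/cB.png

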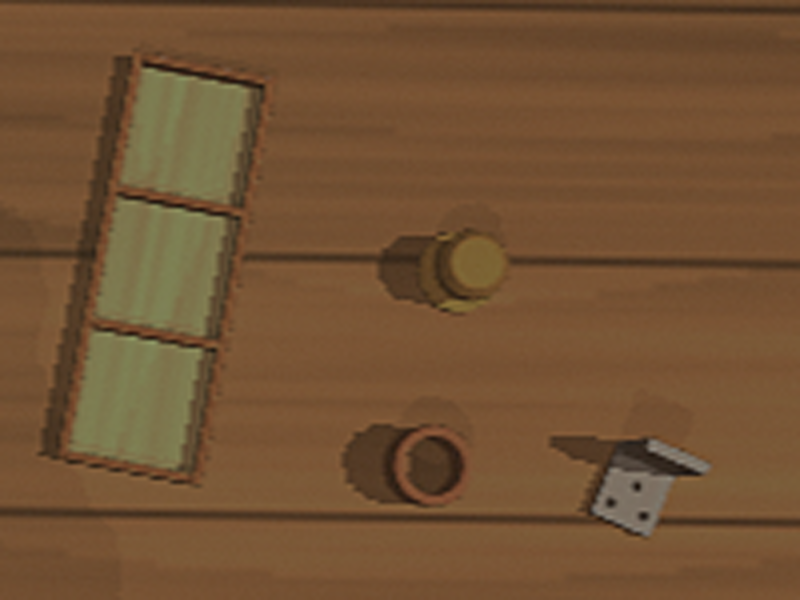

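```bash
cat >> h.py <<'E'
def state():
    o=r.get_obs(); M=R.from_rotvec(o['orientation']).as_matrix(); return o,M
def go(x,y,z,yaw,fixed=False):
    """yaw = world direction (rad) of tool y line; prints dx dy dz spin, nearest half-turn"""
    o,M=state(); d=M.T@(np.array([x,y,z])-o['tcp_pos'])
    ty=np.arctan2(M[1,1],M[0,1]); e=yaw-ty
    e=(e+np.pi/2)%np.pi-np.pi/2 if not fixed else (e+np.pi)%(2*np.pi)-np.pi
    print('go %.4f %.4f %.4f spin %.3f'%(*d,-e),'| tcp',o['tcp_pos'].round(4),'ty %.3f'%ty,'t %.1f'%o['clock'],'w %.4f F %.1f'%(o['grip_width'],o['gripper_force']),'j7 %.2f'%o['joints'][6],'tilt %.3f'%np.arccos(-M[2,2]))
E
python3 - <<'E'
from h import *
A=lambda p:np.array(p)/3+[90,110]
B=lambda p:np.array(p)/4+[280,110]
def tray(n,pts,L):
    w=ray('top',pts,.018); ax=(w[0]+w[1]-w[2]-w[3])/2; c=w.mean(0); y=np.arctan2(ax[1],ax[0])
    print(n,c.round(4),'yaw %.3f'%y,'L %.3f W %.3f'%(np.linalg.norm(ax),np.linalg.norm((w[0]+w[3]-w[1]-w[2])/2)))
    u=ax/np.linalg.norm(ax)
    for d in L: print('   ',d,(c+u*d).round(4))
tray('door',B([(135,53),(268,85),(200,485),(62,457)]),[-.086,0,.086])
tray('drawer',A([(384,87),(491,80),(508,348),(397,355)]),[-.043,.068])
for n,e,f in (('br1',A([(243,146),(298,180)]),A((263,195))),('br2',B([(650,441),(706,466)]),B((628,495)))):
    w=ray('top',e,.06); m=w.mean(0); d=w[1]-w[0]; fo=ray('top',f,.008)[0]; nrm=np.array([-d[1],d[0]])/np.linalg.norm(d)
    nrm*=np.sign(nrm@(m-fo)); print(n,'leg',m.round(4),'width %.3f'%np.linalg.norm(d),'xdir %.3f'%np.arctan2(nrm[1],nrm[0]),'origin',(m-.021*nrm).round(4),'foot seen',fo.round(4),)
w=ray('top',A([(97,295),(100,408)]),.036); d=w[1]-w[0]; print('hA',w.mean(0).round(4),np.linalg.norm(d).round(3),'xdir %.3f'%np.arctan2(d[1],d[0]))
print('knob top',ray('top',B((474,263)),.046),'rose',ray('top',B((462,272)),.006),'stop',ray('top',A((123,187)),.024),'coup',ray('top',B((428,465)),.036))
go(.58,-.289,.25,0)
E
```

```text
door [ 0.5773 -0.1037] yaw -0.163 L 0.260 W 0.088
    -0.086 [ 0.4925 -0.0897]
    0 [ 0.5773 -0.1037]
    0.086 [ 0.6622 -0.1176]
drawer [0.5612 0.1065] yaw 0.076 L 0.227 W 0.092
    -0.043 [0.5184 0.1032]
    0.068 [0.629  0.1116]
br1 leg [0.5979 0.245 ] width 0.053 xdir -0.539 origin [0.5799 0.2558] foot seen [0.5786 0.2622]
br2 leg [ 0.4638 -0.4109] width 0.037 xdir -0.408 origin [ 0.4445 -0.4026] foot seen [ 0.4389 -0.3985]
hA [0.4435 0.3873] 0.093 xdir -3.080
knob top [[ 0.579994   -0.29092786]] rose [[ 0.57967863 -0.29369538]] stop [[0.58143852 0.37584046]] coup [[ 0.45523617 -0.26501662]]
go -0.6459 -0.7266 -0.0183 spin 1.189 | tcp [0.2513 0.6259 0.2305] ty 1.189 t 0.1 w 0.0851 F 0.0 j7 -0.08 tilt 0.002
```

```bash
python3 -c "
from h import *
go(.4435,.387,.15,1.63)"
```

```text
go -0.2674 -0.1500 0.0807 spin -0.441 | tcp [0.2513 0.6259 0.2305] ty 1.189 t 0.1 w 0.0851 F 0.0 j7 -0.08 tilt 0.002
```

>>> play_rows(targets="-1 -0.267 -0.150 0.08 -0.441;-1 -0.267 -0.150 0.08 -0.441;-1 -0.267 -0.150 0.08 -0.441;-1 -0.267 -0.150 0.08 -0.441;-1 -0.267 -0.150 0.08 -0.441;-1 -0.267 -0.150 0.08 -0.441;-1 -0.267 -0.150 0.08 -0.441;-1 -0.267 -0.150 0.08 -0.441", squeeze=40)

```text
clock: 0.77
tcp_pos: [0.446, 0.3823, 0.1499]
orientation: [0.085, -3.14, 0.005]
contact_force: [0.7, -0.2, -0.1]
grip_width: 0.0853
gripper_force: 0.0
```

```bash
python3 - <<'E'
from h import *
go(.4435,.387,.15,1.63)
ci=r.camera_info('wrist'); im=r.grab_frame('wrist')[:,:,::-1].copy()
for P in [(.4435,.387,.036)]:
    p=proj('wrist',P,ci)[0]; print(p); cv2.circle(im,tuple(int(v) for v in p),3,(0,0,255),1)
cv2.imwrite('pics/w1.png',im); np.save('w1.npy',ci)
E
```

```text
go 0.0023 0.0048 -0.0001 spin -0.005 | tcp [0.446  0.3823 0.1499] ty 1.625 t 0.8 w 0.0853 F 0.0 j7 0.80 tilt 0.003
[291.64266783 199.76858846]
```

View pics/w1.png

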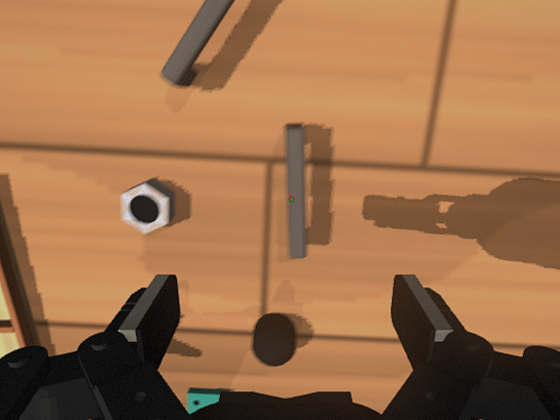

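```bash
python3 - <<'E'
from h import *
ci=np.load('w1.npy',allow_pickle=True).item()
w=ray('wrist',[(294,125),(297.5,257)],.036,ci); d=w[0]-w[1]; a=np.arctan2(d[1],d[0]); print(w.mean(0),np.linalg.norm(d),a)
print('nut',ray('wrist',(146,207),.02,ci),'stop',ray('wrist',(274,333),.02,ci))
m=w.mean(0); go(m[0],m[1],.012,a+np.pi/2)
E
```

```text
[0.43957695 0.38980004] 0.09867312775491587 -3.052827373634447
nut [[0.46045278 0.27521693]] stop [[0.57016825 0.37942571]]
go 0.0085 0.0130 0.1369 spin -0.040 | tcp [0.4487 0.3781 0.149 ] ty 1.620 t 0.8 w 0.0853 F 0.0 j7 0.81 tilt 0.007
```

>>> play_rows(targets="-1 0 0 0 0;-1 0 0 0 0;-1 0 0 0 0")

```text
clock: 1.07
tcp_pos: [0.4423, 0.3893, 0.1514]
orientation: [0.096, -3.14, -0.002]
contact_force: [-0.2, 0.9, -0.0]
grip_width: 0.0853
gripper_force: 0.0
```

```bash
python3 - <<'E'
from h import *
go(.4435,.387,.15,1.63)
ci=r.camera_info('wrist'); im=r.grab_frame('wrist')[:,:,::-1].copy()
cv2.imwrite('pics/w2.png',im); 
hsv=cv2.cvtColor(im,cv2.COLOR_BGR2HSV); m=cv2.inRange(hsv,(0,0,60),(180,75,150)); m[275:]=0; m[:100]=0
for c in cv2.findContours(m,0,2)[0]:
    if cv2.contourArea(c)>900:
        rc=cv2.minAreaRect(c); print(rc)
        w=ray('wrist',cv2.boxPoints(rc),.036,ci); e=[w[1]-w[0],w[2]-w[1]]; e=max(e,key=np.linalg.norm); print(w.mean(0).round(4),np.linalg.norm(e),np.arctan2(e[1],e[0]))
E
```

```text
go -0.0010 -0.0024 0.0014 spin 0.002 | tcp [0.4423 0.3893 0.1514] ty 1.632 t 1.1 w 0.0853 F 0.0 j7 0.80 tilt 0.001
((287.8389892578125, 194.18670654296875), (130.0009307861328, 18.203763961791992), 88.26429748535156)
[0.4389 0.3917] 0.09823651006406806 0.10031896473039137
```

>>> play_rows(targets="-1 0.004 0.003 0.04 -0.036;-1 0.004 0.003 0.08 -0.036;-1 0.004 0.003 0.11 -0.036;-1 0.004 0.003 0.13 -0.036;-1 0.004 0.003 0.139 -0.036;-1 0.004 0.003 0.139 -0.036;-1 0.004 0.003 0.139 -0.036;0.3 0.004 0.003 0.139 -0.036")

```text
clock: 1.78
tcp_pos: [0.4399, 0.3919, 0.014]
orientation: [-0.15, 3.136, 0.003]
contact_force: [-0.2, 0.3, 0.7]
grip_width: 0.0752
gripper_force: 0.0
```

>>> play_rows(targets="1 0 0 0 0;1 0 0 0 0;1 0 0 0 0;1 0 0 0 0;1 0 0 0 0;1 0 0 0 0")

```text
clock: 2.28
tcp_pos: [0.4394, 0.3906, 0.0128]
orientation: [-0.149, 3.138, 0.0]
contact_force: [-1.0, -0.6, 3.7]
grip_width: 0.0129
gripper_force: 41.1
```

```bash
python3 -c "
from h import *
go(.5184,.1032,.15,.076+1.571)"
```

```text
go -0.0514 -0.2935 -0.1373 spin 0.019 | tcp [0.4394 0.3906 0.0128] ty 1.666 t 2.3 w 0.0129 F 41.1 j7 0.81 tilt 0.000
```

>>> play_rows(targets="1 0 0 -0.04 0;1 0 0 -0.08 0;1 -0.008 -0.035 -0.11 0;1 -0.051 -0.29 -0.118 0.019;1 -0.051 -0.29 -0.118 0.019;1 -0.051 -0.29 -0.118 0.019;1 -0.051 -0.29 -0.118 0.019;1 -0.051 -0.29 -0.118 0.019")

```text
clock: 2.95
tcp_pos: [0.5033, 0.1571, 0.128]
orientation: [0.12, -3.139, 0.0]
contact_force: [1.0, 0.4, -1.3]
grip_width: 0.0131
gripper_force: 40.5
```

>>> play_rows(targets="1 0 0 0 0;1 0 0 0 0;1 0 0 0 0;1 0 0 0 0;1 0 0 0 0;1 0 0 0 0;1 0 0 0 0;1 0 0 0 0")

```text
clock: 3.62
tcp_pos: [0.5032, 0.1598, 0.1279]
orientation: [0.121, -3.139, -0.0]
contact_force: [0.5, 0.2, -1.2]
grip_width: 0.0131
gripper_force: 40.5
```

```bash
python3 - <<'E'
from h import *
go(.5184,.1032,.12,1.647)
ci=r.camera_info('wrist'); im=r.grab_frame('wrist')[:,:,::-1].copy()
np.save('w3.npy',ci)
c=np.array([.5612,.1065]);a=.076
for l in (-.114,.022,.114):
  for w in (-.046,.046):
    p=c+[l*np.cos(a)-w*np.sin(a),l*np.sin(a)+w*np.cos(a)]; q=proj('wrist',[*p,.018],ci)[0]; print(l,w,q.round(1))
    if abs(q).max()<1000: cv2.circle(im,(int(q[0]),int(q[1])),3,(0,0,255),1)
cv2.imwrite('pics/w3.png',im)
E
```

```text
go -0.0108 -0.0576 0.0079 spin 0.001 | tcp [0.5032 0.1598 0.1279] ty 1.648 t 3.6 w 0.0131 F 40.5 j7 1.24 tilt 0.000
-0.114 -0.046 [128.6 117.9]
-0.114 0.046 [267.1 118.1]
0.022 -0.046 [151.2 297.1]
0.022 0.046 [269.5 297.2]
0.114 -0.046 [163.1 391.3]
0.114 0.046 [270.7 391.4]
```

View pics/w3.png

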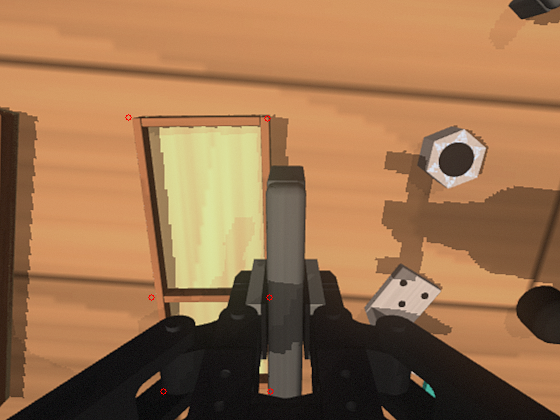

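```bash
python3 - <<'E'
from h import *
ci=np.load('w3.npy',allow_pickle=True).item()
w=ray('wrist',[(135,118),(270,116.5),(164,296)],.018,ci); print(w.round(4), np.linalg.norm(w[0]-w[1]))
ax=w[2]-w[0]; print(np.arctan2(ax[1],ax[0]),np.linalg.norm(ax))
t=w[0]-w[1]; print(np.arctan2(-t[0]*-1,-t[1]*-1), np.arctan2(t[0],-t[1]))
E
```

```text
[[0.4507 0.0562]
 [0.4428 0.1456]
 [0.5849 0.0722]] 0.08972050866100083
0.11893926507807771 0.1351165416502934
3.053437970509239 0.08815468308055417
```

>>> play_rows(targets="1 -0.011 -0.035 0 -0.013;1 -0.011 -0.054 0 -0.013;1 -0.011 -0.054 0.03 -0.013;1 -0.011 -0.054 0.06 -0.013;1 -0.011 -0.054 0.085 -0.013;1 -0.011 -0.054 0.098 -0.013;1 -0.011 -0.054 0.105 -0.013;1 -0.011 -0.054 0.1085 -0.013")

```text
clock: 4.33
tcp_pos: [0.5179, 0.1062, 0.0186]
orientation: [0.14, -3.137, 0.001]
contact_force: [-9.1, 0.9, 26.3]
grip_width: 0.0132
gripper_force: 44.4
```

>>> play_rows(targets="1 0 0 0 0;1 0 0 0 0;0.4 0 0 0 0;0.4 0 0 0 0;0.4 0 0 0 0;0.4 0 0 0 0;0.4 0 0 -0.03 0;0 0 0 -0.06 0")

```text
clock: 5.0
tcp_pos: [0.5169, 0.1057, 0.0788]
orientation: [0.14, -3.134, 0.002]
contact_force: [0.9, 1.0, 0.3]
grip_width: 0.0363
gripper_force: 0.0
```

```bash
python3 -c "
from h import *
print(r.get_obs()['contact_force'])
go(.5979,.245,.15,-.5)"
```

```text
[0.89528957 0.97400893 0.32508684]
go -0.0928 0.1314 -0.0717 spin -0.982 | tcp [0.5169 0.1057 0.0788] ty 1.660 t 5.0 w 0.0363 F 0.0 j7 1.36 tilt 0.004
```

>>> play_rows(targets="0 0 0 -0.04 -0.12;0 -0.03 0.03 -0.08 -0.24;0 -0.06 0.06 -0.09 -0.37;0 -0.093 0.09 -0.09 -0.49;0 -0.093 0.12 -0.09 -0.62;0 -0.093 0.131 -0.09 -0.74;0 -0.093 0.131 -0.09 -0.86;0 -0.093 0.131 -0.09 -0.98")

```text
clock: 5.67
tcp_pos: [0.599, 0.2471, 0.1694]
orientation: [-1.612, 2.696, 0.001]
contact_force: [-0.3, -1.4, -0.7]
grip_width: 0.0424
gripper_force: 0.0
```

>>> play_rows(targets="0 0 0 0 0;0 0 0 0 0;0 0 0 0 0;0 0 0 0 0")

```text
clock: 6.0
tcp_pos: [0.5995, 0.2445, 0.1695]
orientation: [-1.597, 2.706, -0.0]
contact_force: [-0.1, 0.7, -0.5]
grip_width: 0.043
gripper_force: 0.0
```

```bash
python3 - <<'E'
from h import *
go(.5979,.245,.15,-.5)
ci=r.camera_info('wrist'); im=r.grab_frame('wrist')[:,:,::-1].copy()
np.save('w4.npy',ci)
for P in [(.5979,.245,.06)]:
    p=proj('wrist',P,ci)[0]; print(p); cv2.circle(im,tuple(int(v) for v in p),3,(0,0,255),1)
cv2.imwrite('pics/w4.png',im)
E
```

```text
go 0.0003 0.0016 0.0195 spin -0.005 | tcp [0.5995 0.2445 0.1695] ty 2.637 t 6.0 w 0.0430 F 0.0 j7 2.06 tilt 0.000
[285.56132797 202.86130619]
```

View pics/w4.png

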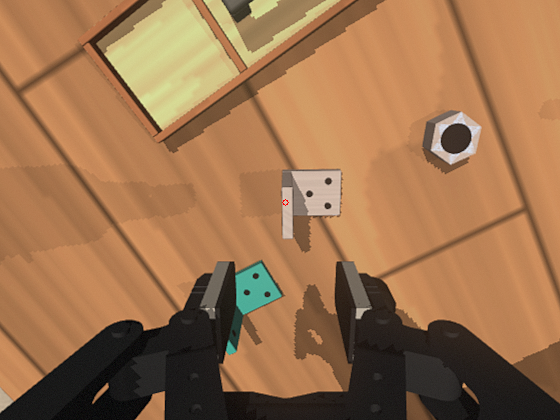

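```bash
python3 - <<'E'
from h import *
ci=np.load('w4.npy',allow_pickle=True).item()
w=ray('wrist',[(288,187),(288,238)],.06,ci); d=w[1]-w[0]; m=w.mean(0); print(w.round(4),np.linalg.norm(d),np.arctan2(d[1],d[0]))
go(m[0],m[1],.028,np.arctan2(d[1],d[0])+np.pi/2)
E
```

```text
[[0.5908 0.2356]
 [0.6094 0.2696]] 0.0387913419352234 1.0686566360877858
go -0.0073 0.0033 0.1416 spin -0.002 | tcp [0.5995 0.2446 0.1696] ty 2.638 t 6.0 w 0.0431 F 0.0 j7 2.06 tilt 0.000
```

>>> play_rows(targets="0 -0.007 0.003 0.04 0;0 -0.007 0.003 0.08 0;0 -0.007 0.003 0.11 0;0 -0.007 0.003 0.13 0;0 -0.007 0.003 0.1415 0;0 -0.007 0.003 0.1415 0;0.5 -0.007 0.003 0.1415 0;1 -0.007 0.003 0.1415 0")

```text
clock: 6.72
tcp_pos: [0.6014, 0.2531, 0.0297]
orientation: [-1.598, 2.701, -0.0]
contact_force: [0.6, 0.6, 0.7]
grip_width: 0.0193
gripper_force: 0.0
```

>>> play_rows(targets="1 0 0 0 0;1 0 0 0 0;1 0 0 0 0;1 0 0 0 0;1 0 0 0 0", squeeze=60)

```text
clock: 7.13
tcp_pos: [0.6018, 0.2531, 0.0301]
orientation: [-1.598, 2.7, -0.001]
contact_force: [-0.2, -0.2, 6.9]
grip_width: 0.0072
gripper_force: 59.7
```

```bash
python3 -c "
from h import *
a=.09-np.pi/2
# bracket origin at short centre; leg mid 21mm along xdir a
x=.628+.021*np.cos(a);y=.1156+.021*np.sin(a);print(x,y)
go(x,y,.13,1.661)"
```

```text
0.6298874495331582 0.09468499260674812
go 0.1250 -0.1011 -0.1000 spin 0.979 | tcp [0.6018 0.2531 0.0301] ty 2.640 t 7.1 w 0.0072 F 59.7 j7 2.02 tilt 0.004
```

>>> play_rows(targets="1 0 0 -0.04 0.12;1 0 0 -0.08 0.24;1 0.02 -0.02 -0.1 0.37;1 0.05 -0.04 -0.1 0.49;1 0.075 -0.06 -0.1 0.62;1 0.1 -0.08 -0.1 0.74;1 0.125 -0.101 -0.1 0.86;1 0.125 -0.101 -0.1 0.979")

```text
clock: 7.8
tcp_pos: [0.6298, 0.084, 0.1286]
orientation: [-0.116, 3.139, -0.009]
contact_force: [0.0, -2.0, -1.8]
grip_width: 0.007
gripper_force: 59.1
```

>>> play_rows(targets="1 0 0 0 0;1 0 0 0 0;1 0 0 0 0;1 0 0 0 0")

```text
clock: 8.13
tcp_pos: [0.6282, 0.0961, 0.1279]
orientation: [0.149, -3.138, -0.002]
contact_force: [0.9, -0.6, -1.9]
grip_width: 0.0069
gripper_force: 59.1
```

```bash
python3 -c "
from h import *
go(.6299,.0947,.037,1.661)
im=r.grab_frame('wrist')[:,:,::-1]; cv2.imwrite('pics/w5.png',im)"
```

```text
go -0.0015 -0.0017 0.0909 spin 0.004 | tcp [0.6282 0.0961 0.1279] ty 1.665 t 8.1 w 0.0069 F 59.1 j7 1.46 tilt 0.001
```

View pics/w5.png

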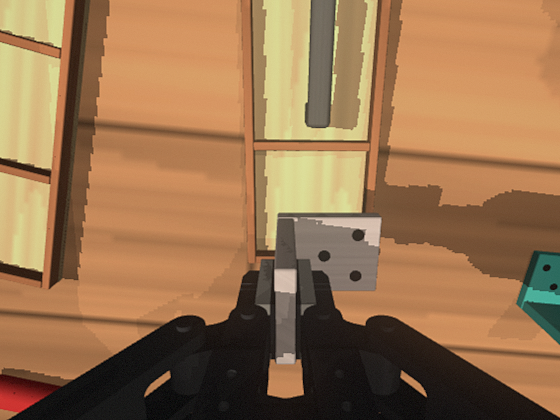

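>>> play_rows(targets="1 -0.001 -0.001 0.03 0;1 -0.001 -0.001 0.06 0;1 -0.001 -0.001 0.075 0;1 -0.001 -0.001 0.085 0;1 -0.001 -0.001 0.09 0;1 -0.001 -0.001 0.0915 0;1 -0.001 -0.001 0.0915 0;0.5 -0.001 -0.001 0.0915 0")

```text
clock: 8.85
tcp_pos: [0.6308, 0.0938, 0.0377]
orientation: [-0.142, 3.136, 0.001]
contact_force: [0.3, -0.6, -0.4]
grip_width: 0.0177
gripper_force: 0.0
```

>>> play_rows(targets="0.4 0 0 0 0;0.3 0 0 0 0;0.3 0 0 0 0;0.3 0 0 -0.03 0;0 0 0 -0.07 0;-1 0 0 -0.1 0")

```text
clock: 9.35
tcp_pos: [0.6301, 0.0934, 0.1388]
orientation: [-0.141, 3.137, 0.0]
contact_force: [0.1, -0.5, 0.2]
grip_width: 0.0531
gripper_force: 0.0
```

```bash
python3 - <<'E'
from h import *
im=r.grab_frame('side')[:,:,::-1]; cv2.imwrite('pics/s1.png',cv2.resize(im[100:260,120:400],None,fx=2.5,fy=2.5,interpolation=cv2.INTER_CUBIC))
go(.575,.379,.16,1.66)
E
```

```text
go 0.0330 0.2892 -0.0146 spin 0.000 | tcp [0.6339 0.094  0.1453] ty 1.660 t 9.4 w 0.0604 F 0.0 j7 1.46 tilt 0.011
```

View pics/s1.png

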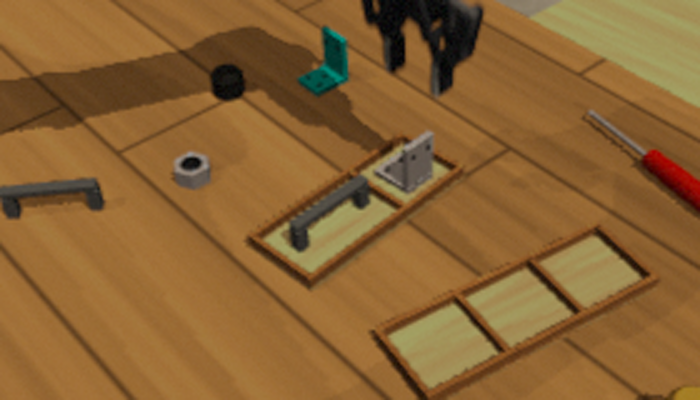

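>>> play_rows(targets="-1 0.033 0.289 -0.015 0;-1 0.033 0.289 -0.015 0;-1 0.033 0.289 -0.015 0;-1 0.033 0.289 -0.015 0;-1 0.033 0.289 -0.015 0;-1 0.033 0.289 -0.015 0;-1 0.033 0.289 -0.015 0;-1 0.033 0.289 -0.015 0")

```text
clock: 10.07
tcp_pos: [0.5657, 0.3908, 0.152]
orientation: [0.162, -3.136, -0.013]
contact_force: [-1.9, 2.3, 0.2]
grip_width: 0.0853
gripper_force: 0.0
```

>>> play_rows(targets="-1 0 0 0 0;-1 0 0 0 0;-1 0 0 0 0;-1 0 0 0 0;-1 0 0 0 0;-1 0 0 0 0")

```text
clock: 10.57
tcp_pos: [0.5714, 0.3771, 0.1516]
orientation: [-0.139, 3.138, -0.0]
contact_force: [-0.1, 0.6, -0.4]
grip_width: 0.0854
gripper_force: 0.0
```

```bash
python3 - <<'E'
from h import *
go(.575,.379,.16,1.66)
ci=r.camera_info('wrist'); im=r.grab_frame('wrist')[:,:,::-1].copy()
m=cv2.inRange(im,(0,0,0),(60,60,60))
e=proj('wrist',[.578,.378,.02],ci)[0];print(e)
for c in cv2.findContours(m,0,2)[0]:
    if 500<cv2.contourArea(c)<20000:
        (u,v),rad=cv2.minEnclosingCircle(c); x,y,w,h=cv2.boundingRect(c); print((round(u),round(v)),rad,(x,y,w,h),ray('wrist',(u,v),.018,ci))
cv2.imwrite('pics/w6.png',im)
E
```

```text
go -0.0038 0.0016 -0.0084 spin -0.001 | tcp [0.5714 0.3771 0.1516] ty 1.659 t 10.6 w 0.0854 F 0.0 j7 1.01 tilt 0.000
[284.90534521 204.07045356]
(200, 338) 33.800987243652344 (171, 317, 60, 47) [[0.70879337 0.31451918]]
(288, 206) 26.766252517700195 (264, 180, 50, 53) [[0.57992486 0.38092315]]
(12, 202) 80.97077178955078 (0, 122, 37, 161) [[0.59573552 0.16605945]]
(147, 27) 19.47642707824707 (130, 8, 35, 38) [[0.4615082 0.2738141]]
```

View pics/w6.png

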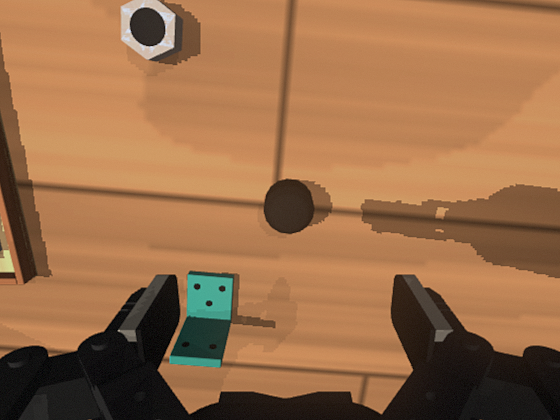

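>>> play_rows(targets="-1 -0.009 0.003 0.04 0;-1 -0.009 0.003 0.08 0;-1 -0.009 0.003 0.11 0;-1 -0.009 0.003 0.13 0;-1 -0.009 0.003 0.145 0;-1 -0.009 0.003 0.1525 0;-1 -0.009 0.003 0.1525 0;0 -0.009 0.003 0.1525 0")

```text
clock: 11.28
tcp_pos: [0.5802, 0.3824, -0.0002]
orientation: [-0.141, 3.137, 0.001]
contact_force: [0.5, 0.1, 1.4]
grip_width: 0.0754
gripper_force: 0.0
```

>>> play_rows(targets="0.5 0 0 0 0;1 0 0 0 0;1 0 0 0 0;1 0 0 0 0;1 0 0 0 0", squeeze=35)

```text
clock: 11.7
tcp_pos: [0.5805, 0.3828, 0.0008]
orientation: [-0.141, 3.136, 0.002]
contact_force: [-1.1, -0.2, 6.4]
grip_width: 0.0384
gripper_force: 35.2
```

```bash
python3 -c "
from h import *
go(.6622,-.1150,.11,-.163+np.pi/2)"
```

```text
go -0.0368 -0.5029 -0.1099 spin 0.253 | tcp [0.5805 0.3828 0.0008] ty 1.661 t 11.7 w 0.0384 F 35.2 j7 1.01 tilt 0.003
```

>>> play_rows(targets="1 0 0 -0.04 0;1 0 0 -0.08 0;1 0 -0.02 -0.115 0;1 -0.037 -0.5 -0.12 0.1;1 -0.037 -0.5 -0.12 0.2;1 -0.037 -0.5 -0.12 0.253;1 -0.037 -0.5 -0.12 0.253;1 -0.037 -0.5 -0.12 0.253")

```text
clock: 12.37
tcp_pos: [0.6161, 0.155, 0.117]
orientation: [0.255, 3.13, 0.001]
contact_force: [0.6, 0.7, -1.2]
grip_width: 0.0386
gripper_force: 35.6
```

```bash
python3 -c "
from h import *
go(.664,-.1150,.12,-.163+np.pi/2)"
```

```text
go -0.0910 -0.2587 -0.0031 spin 0.000 | tcp [0.6161 0.155  0.117 ] ty 1.408 t 12.4 w 0.0386 F 35.6 j7 1.13 tilt 0.001
```

>>> play_rows(targets="1 -0.091 -0.245 -0.003 0;1 -0.091 -0.245 -0.003 0;1 -0.091 -0.245 -0.003 0;1 -0.091 -0.245 -0.003 0;1 -0.091 -0.245 -0.003 0;1 -0.091 -0.245 -0.003 0;1 -0.091 -0.245 -0.003 0;1 -0.091 -0.245 -0.003 0")

```text
clock: 13.03
tcp_pos: [0.666, -0.107, 0.1198]
orientation: [0.268, 3.129, -0.005]
contact_force: [0.7, -0.1, -0.2]
grip_width: 0.0385
gripper_force: 35.6
```

>>> play_rows(targets="1 0 0 0 0;1 0 0 0 0;1 0 0 0 0;1 0 0 0 0;1 0 0 0 0;1 0 0 0 0")

```text
clock: 13.53
tcp_pos: [0.6661, -0.0988, 0.1191]
orientation: [-0.253, -3.131, -0.0]
contact_force: [0.1, -0.6, -0.6]
grip_width: 0.0385
gripper_force: 35.6
```

```bash
python3 - <<'E'
from h import *
go(.664,-.115,.12,-.163+np.pi/2)
ci=r.camera_info('wrist'); im=r.grab_frame('wrist')[:,:,::-1].copy()
np.save('w7.npy',ci)
c=np.array([.5785,-.1025]);a=-.165
for l in (-.132,-.043,.043,.132):
  for w in (-.046,.046):
    p=c+[l*np.cos(a)-w*np.sin(a),l*np.sin(a)+w*np.cos(a)]; q=proj('wrist',[*p,.018],ci)[0]; print(l,w,q.round(1))
    if abs(q).max()<1000: cv2.circle(im,(int(q[0]),int(q[1])),3,(0,0,255),1)
cv2.imwrite('pics/w7.png',im)
E
```

```text
go -0.0005 -0.0164 -0.0009 spin 0.002 | tcp [ 0.6661 -0.0988  0.1191] ty 1.409 t 13.5 w 0.0385 F 35.6 j7 1.55 tilt 0.000
-0.132 -0.046 [ 160.7 -197.2]
-0.132 0.046 [ 340.9 -196.4]
-0.043 -0.046 [176.   -1.1]
-0.043 0.046 [333.3  -0.5]
0.043 -0.046 [187.4 146.2]
0.043 0.046 [327.6 146.7]
0.132 -0.046 [197.  268.1]
0.132 0.046 [322.8 268.5]
```

View pics/w7.png

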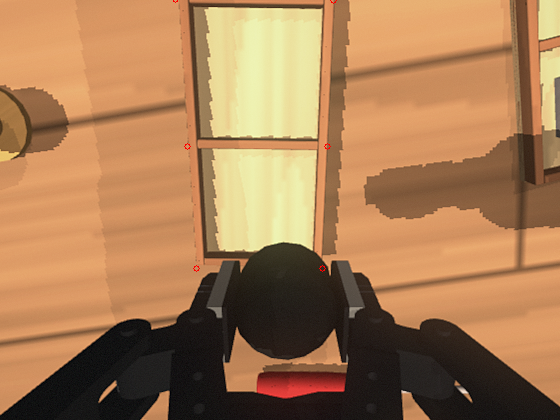

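>>> play_rows(targets="1 0.0025 -0.0165 0.02 0;1 0.0025 -0.0165 0.05 0;1 0.0025 -0.0165 0.075 0;1 0.0025 -0.0165 0.09 0;1 0.0025 -0.0165 0.1 0;1 0.0025 -0.0165 0.107 0;1 0.0025 -0.0165 0.1125 0;1 0.0025 -0.0165 0.1125 0")

```text
clock: 14.25
tcp_pos: [0.6617, -0.1155, 0.0071]
orientation: [0.255, 3.13, 0.0]
contact_force: [-0.7, -0.4, -1.2]
grip_width: 0.0385
gripper_force: 36.0
```

>>> play_rows(targets="0.1 0 0 0 0;-0.05 0 0 0 0;-0.05 0 0 0 0;-0.05 0 0 -0.01 0;-0.05 0 0 -0.03 0;-0.1 0 0 -0.07 0;-0.5 0 0 -0.11 0;-1 0 0 -0.13 0")

```text
clock: 14.92
tcp_pos: [0.6632, -0.1163, 0.1427]
orientation: [0.256, 3.124, -0.0]
contact_force: [0.7, -0.2, 0.7]
grip_width: 0.0697
gripper_force: 0.0
```

```bash
python3 -c "
from h import *
go(.58,-.291,.16,1.408)"
```

```text
go 0.0536 -0.1859 -0.0177 spin -0.000 | tcp [ 0.6632 -0.1163  0.1427] ty 1.408 t 14.9 w 0.0697 F 0.0 j7 1.57 tilt 0.007
```

>>> play_rows(targets="-1 0.054 -0.186 -0.02 0;-1 0.054 -0.186 -0.02 0;-1 0.054 -0.186 -0.02 0;-1 0.054 -0.186 -0.02 0;-1 0.054 -0.186 -0.02 0;-1 0.054 -0.186 -0.02 0;-1 0.054 -0.186 -0.02 0;-1 0.054 -0.186 -0.02 0")

```text
clock: 15.58
tcp_pos: [0.578, -0.2896, 0.1573]
orientation: [0.255, 3.13, 0.001]
contact_force: [0.9, 0.2, -1.3]
grip_width: 0.0855
gripper_force: 0.0
```

>>> play_rows(targets="-1 0 0 0 0;-1 0 0 0 0;-1 0 0 0 0;-1 0 0 0 0;-1 0 0 0 0;-1 0 0 0 0")

```text
clock: 16.08
tcp_pos: [0.5776, -0.2902, 0.1565]
orientation: [-0.255, -3.131, -0.0]
contact_force: [0.5, 0.3, -0.3]
grip_width: 0.0855
gripper_force: 0.0
```

```bash
python3 - <<'E'
from h import *
go(.58,-.291,.16,1.408)
ci=r.camera_info('wrist'); im=r.grab_frame('wrist')[:,:,::-1].copy()
for P in [(.58,-.2915,.05),(.58,-.2915,.0)]:
    p=proj('wrist',P,ci)[0]; print(p); cv2.circle(im,tuple(int(v) for v in p),2,(0,0,255),-1)
np.save('w8.npy',ci)
cv2.imwrite('pics/w8.png',im)
E
```

```text
go -0.0025 -0.0004 -0.0035 spin 0.000 | tcp [ 0.5776 -0.2902  0.1565] ty 1.408 t 16.1 w 0.0855 F 0.0 j7 1.87 tilt 0.000
[283.50532816 209.48060418]
[283.75318403 190.5342947 ]
```

View pics/w8.png

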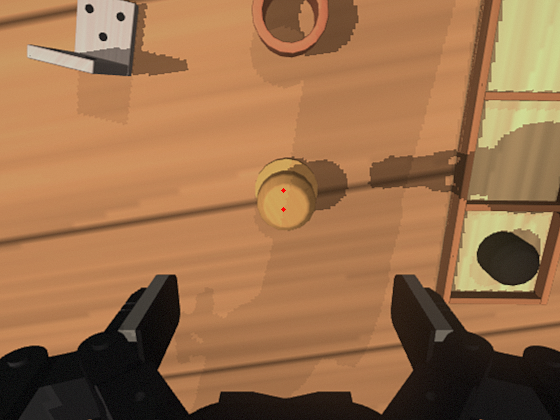

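```bash
python3 - <<'E'
from h import *
ci=np.load('w8.npy',allow_pickle=True).item()
print(ray('wrist',(286.5,188),.006,ci),ray('wrist',(286,200),.036,ci))
m=(ray('wrist',(286.5,188),.006,ci)+ray('wrist',(286,200),.036,ci))[0]/2
go(*m,.012,1.408)
E
```

```text
[[ 0.57659548 -0.28863762]] [[ 0.57759084 -0.28928419]]
go 0.0006 0.0013 0.1445 spin 0.000 | tcp [ 0.5775 -0.2903  0.1565] ty 1.408 t 16.1 w 0.0855 F 0.0 j7 1.87 tilt 0.000
```

>>> play_rows(targets="-1 0 0.001 0.04 0;-1 0 0.001 0.08 0;-1 0 0.001 0.11 0;-1 0 0.001 0.13 0;-1 0 0.001 0.14 0;-1 0 0.001 0.145 0;-1 0 0.001 0.145 0;0 0 0.001 0.145 0")

```text
clock: 16.8
tcp_pos: [0.5785, -0.29, 0.0128]
orientation: [0.256, 3.129, -0.001]
contact_force: [0.6, 0.8, 0.3]
grip_width: 0.0755
gripper_force: 0.0
```

>>> play_rows(targets="0.5 0 0 0 0;1 0 0 0 0;1 0 0 0 0;1 0 0 0 0;1 0 0 0 0", squeeze=50)

```text
clock: 17.22
tcp_pos: [0.5786, -0.2898, 0.0133]
orientation: [0.255, 3.129, -0.001]
contact_force: [-1.6, 1.2, 5.3]
grip_width: 0.0421
gripper_force: 50.3
```

```bash
python3 -c "
from h import *
go(.576,-.1005,.10,1.408)"
```

```text
go 0.0331 0.1863 -0.0868 spin -0.000 | tcp [ 0.5786 -0.2898  0.0133] ty 1.408 t 17.2 w 0.0421 F 50.3 j7 1.89 tilt 0.002
```

>>> play_rows(targets="1 0 0 -0.04 0;1 0 0.01 -0.075 0;1 0.008 0.05 -0.087 0;1 0.016 0.09 -0.087 0;1 0.024 0.13 -0.087 0;1 0.03 0.16 -0.087 0;1 0.032 0.18 -0.087 0;1 0.032 0.186 -0.087 0")

```text
clock: 17.88
tcp_pos: [0.5762, -0.0949, 0.0989]
orientation: [-0.245, -3.132, -0.004]
contact_force: [0.2, 0.4, -2.2]
grip_width: 0.042
gripper_force: 52.3
```

>>> play_rows(targets="1 0 0 0 0;1 0 0 0 0;1 0 0 0 0;1 0 0 0 0;1 0 0 0 0")

```text
clock: 18.3
tcp_pos: [0.576, -0.1025, 0.0986]
orientation: [-0.259, -3.131, 0.001]
contact_force: [-0.1, 0.1, -2.9]
grip_width: 0.0421
gripper_force: 52.4
```

```bash
python3 -c "
from h import *
go(.577,-.1005,.0195,1.408)"
```

```text
go -0.0007 0.0022 0.0791 spin -0.003 | tcp [ 0.576  -0.1025  0.0986] ty 1.405 t 18.3 w 0.0421 F 52.4 j7 1.57 tilt 0.001
```

>>> play_rows(targets="1 -0.001 0.002 0.03 0;1 -0.001 0.002 0.05 0;1 -0.001 0.002 0.065 0;1 -0.001 0.002 0.074 0;1 -0.001 0.002 0.078 0;1 -0.001 0.002 0.0795 0;1 -0.001 0.002 0.0795 0;0.1 -0.001 0.002 0.0795 0")

```text
clock: 18.97
tcp_pos: [0.5783, -0.0994, 0.0199]
orientation: [0.256, 3.129, -0.0]
contact_force: [-0.3, 0.2, -3.1]
grip_width: 0.042
gripper_force: 52.4
```

>>> play_rows(targets="-0.2 0 0 0 0;-0.3 0 0 0 0;-0.3 0 0 0 0;-0.3 0 0 -0.02 0;-0.3 0 0 -0.05 0;-0.3 0 0 -0.09 0;-0.3 0 0 -0.12 0;-0.3 0 0 -0.12 0")

```text
clock: 19.63
tcp_pos: [0.5819, -0.0997, 0.146]
orientation: [0.255, 3.12, 0.0]
contact_force: [0.6, -0.1, 0.2]
grip_width: 0.0555
gripper_force: 0.0
```

```bash
python3 -c "
from h import *
go(.4638,-.4109,.16,-.408)
go(.4638,-.4109,.16,1.408)"
```

```text
go 0.0657 -0.3262 -0.0152 spin -1.326 | tcp [ 0.5819 -0.0997  0.146 ] ty 1.407 t 19.6 w 0.0555 F 0.0 j7 1.55 tilt 0.012
go 0.0657 -0.3262 -0.0152 spin -0.001 | tcp [ 0.5819 -0.0997  0.146 ] ty 1.407 t 19.6 w 0.0555 F 0.0 j7 1.55 tilt 0.012
```

>>> play_rows(targets="-0.3 0.066 -0.326 -0.017 0.12;-0.3 0.066 -0.326 -0.017 0.24;-0.3 0.066 -0.326 -0.017 0.36;-0.3 0.066 -0.326 -0.017 0.48;-0.3 0.066 -0.326 -0.017 0.6;-0.3 0.066 -0.326 -0.017 0.72;-0.3 0.066 -0.326 -0.017 0.84;-0.3 0.066 -0.326 -0.017 0.96")

```text
clock: 20.3
tcp_pos: [0.4588, -0.4117, 0.1566]
orientation: [1.679, 2.654, 0.0]
contact_force: [0.5, -0.2, -0.4]
grip_width: 0.0555
gripper_force: 0.0
```

>>> play_rows(targets="0 0 0 0 0.12;0 0 0 0 0.24;0 0 0 0 0.36;0 0 0 0 0.48;0 0 0 0 0.6;0 0 0 0 0.72;0 0 0 0 0.84;0 0 0 0 0.856")

```text
clock: 20.97
tcp_pos: [0.4598, -0.4097, 0.156]
orientation: [2.629, 1.72, -0.0]
contact_force: [0.1, -0.2, 0.3]
grip_width: 0.0428
gripper_force: 0.0
```

>>> play_rows(targets="0 0 0 0 0;0 0 0 0 0;0 0 0 0 0;0 0 0 0 0")

```text
clock: 21.3
tcp_pos: [0.4595, -0.41, 0.1562]
orientation: [2.624, 1.727, 0.0]
contact_force: [-0.7, 0.7, 0.0]
grip_width: 0.0426
gripper_force: 0.0
```

```bash
python3 - <<'E'
from h import *
go(.4638,-.4109,.16,-.408)
ci=r.camera_info('wrist'); im=r.grab_frame('wrist')[:,:,::-1].copy()
p=proj('wrist',[.4638,-.4109,.06],ci)[0]; print(p); cv2.circle(im,tuple(int(v) for v in p),2,(0,0,255),-1)
np.save('w9.npy',ci)
cv2.imwrite('pics/w9.png',im)
E
```

```text
go 0.0008 0.0043 -0.0038 spin 0.001 | tcp [ 0.4595 -0.41    0.1562] ty -0.407 t 21.3 w 0.0426 F 0.0 j7 0.58 tilt 0.000
[293.26157639 207.44967083]
```

View pics/w9.png

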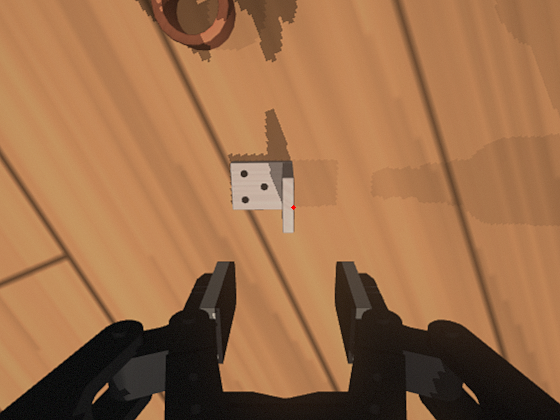

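```bash
python3 - <<'E'
from h import *
ci=np.load('w9.npy',allow_pickle=True).item()
w=ray('wrist',[(287.5,177),(289,232)],.06,ci); d=w[1]-w[0]; m=w.mean(0); print(w.round(4),np.linalg.norm(d),np.arctan2(d[1],d[0]))
go(m[0],m[1],.026,np.arctan2(d[1],d[0])+np.pi/2)
E
```

```text
[[ 0.4685 -0.3899]
 [ 0.4541 -0.4262]] 0.03908553440771769 -1.9487553223582996
go 0.0025 0.0009 0.1302 spin -0.029 | tcp [ 0.4595 -0.41    0.1562] ty -0.407 t 21.4 w 0.0428 F 0.0 j7 0.58 tilt 0.000
```

>>> play_rows(targets="0 0.0025 0.001 0.04 -0.02;0 0.0025 0.001 0.08 -0.02;0 0.0025 0.001 0.105 -0.02;0 0.0025 0.001 0.12 -0.02;0 0.0025 0.001 0.13 -0.02;0 0.0025 0.001 0.13 -0.02;0.5 0.0025 0.001 0.13 -0.02;1 0.0025 0.001 0.13 -0.02")

```text
clock: 22.02
tcp_pos: [0.4623, -0.4091, 0.0278]
orientation: [2.606, 1.75, 0.001]
contact_force: [0.8, -0.7, 0.6]
grip_width: 0.0192
gripper_force: 0.0
```

>>> play_rows(targets="1 0 0 0 0;1 0 0 0 0;1 0 0 0 0;1 0 0 0 0;1 0 0 0 0", squeeze=60)

```text
clock: 22.43
tcp_pos: [0.4625, -0.409, 0.0279]
orientation: [2.606, 1.75, 0.002]
contact_force: [-1.2, -0.2, 7.0]
grip_width: 0.0068
gripper_force: 59.5
```

```bash
python3 -c "
from h import *
a=-.165
x=.4912+.020*np.cos(a);y=-.0864+.020*np.sin(a);print(x,y)
go(x,y,.14,a)"
```

```text
0.510928367106927 -0.08968504661980962
go 0.3138 -0.0756 -0.1125 spin -0.223 | tcp [ 0.4625 -0.409   0.0279] ty -0.388 t 22.4 w 0.0068 F 59.5 j7 0.70 tilt 0.003
```

>>> play_rows(targets="1 0 0 -0.04 0;1 0 0 -0.08 0;1 0.01 0 -0.11 0;1 0.05 -0.01 -0.112 -0.1;1 0.09 -0.02 -0.112 -0.2;1 0.13 -0.03 -0.112 -0.223;1 0.17 -0.04 -0.112 -0.223;1 0.21 -0.05 -0.112 -0.223")

```text
clock: 23.1
tcp_pos: [0.4946, -0.1928, 0.1388]
orientation: [2.397, 2.03, 0.002]
contact_force: [1.2, -0.0, -2.1]
grip_width: 0.0074
gripper_force: 59.0
```

```bash
python3 -c "
from h import *
go(.511,-.0897,.14,-.165)"
```

```text
go 0.1044 -0.0008 -0.0012 spin -0.000 | tcp [ 0.4946 -0.1928  0.1388] ty -0.165 t 23.1 w 0.0074 F 59.0 j7 0.41 tilt 0.001
```

>>> play_rows(targets="1 0.04 0 0 0;1 0.075 -0.001 0 0;1 0.1 -0.001 0 0;1 0.104 -0.001 0 0;1 0.104 -0.001 0 0;1 0.104 -0.001 0 0;1 0.104 -0.001 0 0;1 0.104 -0.001 0 0")

```text
clock: 23.77
tcp_pos: [0.5104, -0.0938, 0.1383]
orientation: [2.4, 2.027, -0.0]
contact_force: [-0.0, 1.0, -1.6]
grip_width: 0.0069
gripper_force: 59.0
```

```bash
python3 -c "
from h import *
go(.511,-.0897,.035,-.165)
im=r.grab_frame('wrist')[:,:,::-1]; cv2.imwrite('pics/w10.png',im)"
```

```text
go 0.0042 -0.0001 0.1033 spin -0.003 | tcp [ 0.5104 -0.0938  0.1383] ty -0.168 t 23.8 w 0.0069 F 59.0 j7 0.20 tilt 0.001
```

View pics/w10.png

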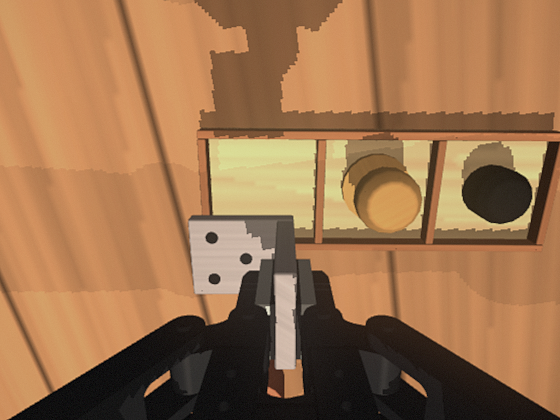

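>>> play_rows(targets="1 0.003 0 0.03 0;1 0.003 0 0.06 0;1 0.003 0 0.08 0;1 0.003 0 0.092 0;1 0.003 0 0.1 0;1 0.003 0 0.103 0;1 0.003 0 0.104 0;1 0.003 0 0.104 0")

```text
clock: 24.48
tcp_pos: [0.5119, -0.0893, 0.0348]
orientation: [2.397, 2.03, 0.002]
contact_force: [-0.7, 0.5, -0.4]
grip_width: 0.0072
gripper_force: 58.9
```

>>> play_rows(targets="0.6 0 0 0 0;0.5 0 0 0 0;0.5 0 0 0 0;0.5 0 0 -0.03 0;0.5 0 0 -0.06 0;0.5 0 0 -0.1 0;0.5 0 0 -0.14 0;0.5 0 0 -0.16 0")

```text
clock: 25.15
tcp_pos: [0.5129, -0.0898, 0.1987]
orientation: [2.395, 2.027, 0.007]
contact_force: [1.4, -0.3, 0.3]
grip_width: 0.0216
gripper_force: 0.0
```

>>> play_rows(targets="0.5 0 0 0 0;0.5 0 0 0 0;0.5 0 0 0 0;0.5 0 0 0 0;0.5 0 0 0 0;0.5 0 0 0 0")

```text
clock: 25.65
tcp_pos: [0.5106, -0.089, 0.1931]
orientation: [-2.396, -2.03, 0.003]
contact_force: [-0.1, -0.1, 0.1]
grip_width: 0.0213
gripper_force: 0.0
```

```bash
python3 - <<'E'
from h import *
im=r.grab_frame('side')[:,:,::-1]; s=cv2.resize(im[100:400,120:480],None,fx=2,fy=2,interpolation=cv2.INTER_CUBIC)
cv2.imwrite('pics/s2.png',s)
E
```

```text
(no output)
```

View pics/s2.png

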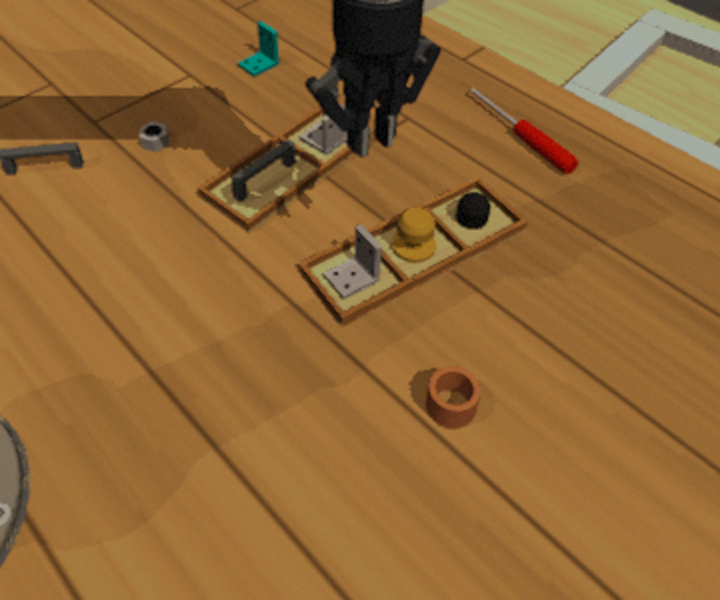

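The side view shows all five parts standing in their compartments: bracket at (350,270), knob at (415,235), stop at (473,210), handle at (265,170) and the other bracket at (320,135). The nut and the coupling have not been disturbed, and the gripper is clear of everything.

```bash
python3 -c "
from bench import r
print(r.hand_in())"
```

```text
the job is handed in; nothing more can be done
None
```

I placed all five parts upright in their compartments, left the hex nut and pipe coupling untouched, and handed the job in at about 26 s; the hand-in returned no verdict.

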